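# Clear the ball caught under the feeder's gate

## Robot

A 7-joint arm with a two-finger parallel gripper is mounted at the origin on a cart in front of the work surface, level with it; the furniture and walls round the work are solid. World frame = base frame: x ahead of the robot, y to its left, z up, the work surface at z = 0. Lengths are in m, angles in rad, forces in N, time in s.
With the tool pointing down it reaches from about 0.375 to 0.925 m from the base axis. Payload 3.1 kg.
Tool frame: the origin (TCP) lies between the finger pads; the fingertips stand 14 mm ahead of it and the grasp point (between the pads) lies 5 mm behind it; z points along the fingers, y is the line along which they close (so a half turn about z gives the same grasp; the last joint's range is limited). The gripper opens to 85 mm and grips with 20 to 120 N. Pads are 22 mm wide; open, the fingers measure 114 mm over their backs; the gripper's body (76 mm by 85 mm) begins 54 mm behind the grasp point. The pads swing forward as they close: fully open they stand 13 mm farther back than shut.
Start: joints at [-1.428, 0.383, 0.044, 1.598, -0.018, 1.161, -0.05], TCP at [0.155, 0.631, 0.245] pointing down, gripper open.
Joint ranges: [-2.61, 2.61], [-0.41, 2.15], [-1.48, 1.57], [0, 2.5], [-1.57, 4.71], [0.05, 1.97], [-2.85, 2.85]. Speed limits (rad/s): [2.79, 2.79, 3.14, 3.14, 3.14, 3.14, 3.14].

## Interface

Orientations are given as [roll, pitch, yaw] about the fixed x, y, z axes, in that order (R = Rz(yaw) Ry(pitch) Rx(roll)).
In Python, from cell import env, cams, nets gives the robot as it stands. The module is installed in compiled form; this text tells all that it offers.
- The arm moves only by the tool jog_arm, never from a script. Its argument "plan" is a list of rows, each a list of 6 numbers: the shift along the tool's x, y, z normalised to -1 to 1, where 1 is 0.2 m, then the turn, a rotation vector about the tool's x, y, z normalised to -1 to 1, where 1 is 180 degrees. In form: [[x, y, z, wx, wy, wz], ...]. A call has 1 to 20 rows; each row shifts and turns the commanded pose from where the row before left it, along the tool's axes as they then stand; what a row does not reach is not made up. A row lasts 1/10 s, in which the tool goes at most 50 mm and 8.59 degrees, less where a joint would pass 70% of its speed; a pose out of reach is approached as far as the arm can. A call with a number of a shift or a turn outside -1 to 1 is refused whole. A call with a gripper value outside its range is refused whole. "fingers" is the opening, from 0 (shut) to 1 (fully open), set as the call begins (left out, the last holds). The fingers move at their own pace and stop on an object; the grip force is fixed at half the most. Time passes only in rows, so rows that do not move let the fingers close. It gives the time, the measured TCP pose, the force, the opening and the grip force at its end, in the units of the state.
- env.get_obs(): the state, without advancing time (a new reading comes with each control period).
- cams.camera(name): name is "scene" or "top" or "wrist"; returns a dict with "frame" (480x640x3 uint8, red, green, blue), "depth" (480x640 float32, m along the optical axis (not along the pixel's ray), 0 where there is no reading), "fx", "fy", "cx", "cy" (pixels), "R" (3x3) and "t" (3): a world point X has camera coordinates R X + t. Camera axes: x right, y down, z forward; pixel columns grow to the right and rows downward; lengths in m; the calibration is good to about 2 mm. The wrist camera is an equidistant fisheye: a pixel r from the principal point sees the ray r / f radians off the axis. A picture is of the moment at which its call begins.
- env.finish_job(): hands the job in; it is judged then, once.
Trained networks look in a picture, given as the dict that the camera call returned (one of the last four; its "shot" number tells which), for a name from the list of things; names that differ only in an ending like _2 or _b are one class to them, and where a whole thing is asked for, a point or a joint stands for the part that bears it (a point fixed in the world has none). Each returns a list of dicts, best first, with "score" (0 to 1); they miss things now and then, are a little off and sometimes report something else, mostly with a low value. They report only what shows in the picture. A call takes as long as a camera call. They do not tell look-alikes from the thing itself.
- nets.find_in(picture, name): "position" ([x, y, z] in m, in the coordinates of the camera as it stood for that picture, good to about 4 mm: the middle of the surface that is visible of it).
- nets.regions_of(picture, name): "region" (480x640 bool, what is visible of it).
The state is a dict: "time": time; "qpos": joint angles; "dq": joint speeds; "effort": joint torques, N m; "position": TCP position; "tcp_rot": TCP orientation; "wrist_force": force on the tool from outside, world axes, zero at the start; "ft_torque": the same for the moment, N m; "finger_gap": finger opening in m; "gripper_force": force on a finger pad.
Only numpy, scipy, OpenCV 4.12 (cv2) and the standard library are available. Lean on these libraries where they do the work, as an engineer would, in place of code of your own. Each camera call takes 0.05 s, during which the arm holds its last target. There are 200 camera calls.

## Task

A brass ball has got caught under the red-topped gate of the ball feeder, so the gate will not shut. With the loose dowel, kept low on the lane floor, nudge that ball gently back up the lane until the gate drops in front of it, then take the dowel out, lay it down on the bench clear of the feeder, and press the gate down fully home without slamming it. Let no ball run out, do not shove the feeder along the bench or push hard enough to mark the balls (15 N), and leave the other things alone.

Things in the scene. Friction and masses are not known exactly. Their poses are not given: they have to be found in the camera images.
- feeder: the ball feeder: plywood base 219x108 mm on rubber feet, with a straight single-file lane 43 mm wide inside, sloping 8 degrees down toward the robot. Origin on the bench near the gate; x up the lane (away from the robot), y left, z up; lane floor there 50 mm above the bench, walls 26 mm high behind the gate. Stands loose, 2.6 to 3 kg with the balls: a level push above about 14 N shoves it along the bench
- spout (a point): middle of the lane floor at the open lower end of the spout, 44 mm above the bench, 45 mm in front of the feeder's origin; side walls there 16 mm high. Above it only the gate's red bar overhangs, at the start to at most 46 mm in front of the origin; no other part of the feeder lies farther forward
- gate (a joint): lift of the drop gate in m: 0 = home on the lane floor, 0.048 = highest. Steel blade 6 mm thick, 52 wide, square to the lane, on a frame clamped in slots: it stands 12 mm in front of to 4 mm behind the origin. Red bar on it, 26x60 mm, flat top 144 mm above the bench when home (180 to 184 at the start), then centred 9 to 25 mm in front of the origin. Left alone it drops to 0.005-0.025; 1 to 12 N press it home, where it stays
- ball_1: the caught ball, pinched between the gate's lower edge and the lane floor: polished hollow brass, 40 mm diameter, 160 g, origin at its centre. Pushed up the lane it gives way at 3 to 13 N and slides 8 to 28 mm under load; once its front is past the blade the gate drops in front of it, down onto the dowel (lift about 0.022 with the dowel low). Drawn out sooner, the gate pinches it again
- ball_2: next in the lane behind the blocking ball; polished hollow brass ball, 40 mm in diameter, 160 g, origin at its centre
- ball_3: second in the lane behind the blocking ball; polished hollow brass ball, 40 mm in diameter, 160 g, origin at its centre
- ball_4: last in the lane behind the blocking ball; polished hollow brass ball, 40 mm in diameter, 160 g, origin at its centre. Behind it is a rubber buffer on the gate's frame; the row meets it when the caught ball's front still has 1 to 2 mm to go to clear the blade, so the last bit is pushed against rubber, 3 to 5 N per mm, up to some 6 to 12 N
- dowel: the poking stick: a beech dowel 19 mm thick, 220 mm long, 50 g, lying loose on the bench to the left of the feeder; origin in the middle of its length on its underside, long axis y
- hinged_tin: bystander to be left alone: the green flat pocket tin, 78x113x34 mm, standing closed; origin in the middle of its underside
- sanding_block: bystander to be left alone: the cork-and-wood sanding block, 61x115x34 mm; origin in the middle of its underside
- moisture_meter: bystander to be left alone: the black hand-held moisture meter, 125x62x22 mm; origin in the middle of its underside
There are look-alikes about, which are no part of the job. Leave any grey or pink look-alike of the ball_4 alone.

How it is judged:
By the outcome, as a careful person would: the job done as asked, in the order asked, and still so for the second after the job is handed in, with the robot touching nothing.
It also fails if it takes over 72 s, if anything falls off the work surface, if the arm or the gripper's body presses on something with over 40 N, if the wrist force passes 120 N, or if a joint passes its speed limit or range.

## Working session

There is one attempt and no reset: what is moved stays moved. The work goes in short steps, Python scripts to look and compute and a tool call to move; the robot and the scene stay as the last step left them, time stands still between calls to the robot, and variables do not carry over. Pictures are saved under pics/ and viewed, at most 10 in all, crops included, and the job is handed in when it is done.

Besides the shell and the picture viewer there is one more tool, called after "Emit:" as name(argument=value, ...), one argument or row to a line, values as JSON. jog_arm: Moves the arm, as the interface text tells. Scaled input: -1 to 1 covers 0.2 m each way for a shift and 180 degrees each way for a turn. Its arguments: {"type":"object","properties":{"plan":{"type":"array"},"fingers":{"type":"number"}},"required":["plan"]}

```bash
mkdir -p pics; ls
cat > h.py <<'E'
import numpy as np, cv2
from cell import env,cams,nets
def w(p,X): return p["R"].T@(np.asarray(X)-p["t"])
def px(p,X):
    c=p["R"]@np.asarray(X)+p["t"]; return (p["fx"]*c[0]/c[2]+p["cx"],p["fy"]*c[1]/c[2]+p["cy"])
def cloud(p):
    v,u=np.mgrid[:480,:640]; d=p["depth"]
    c=np.stack([(u-p["cx"])/p["fx"]*d,(v-p["cy"])/p["fy"]*d,d],-1)
    X=(c-p["t"])@p["R"]; X[d==0]=np.nan; return X
def save(n,im): cv2.imwrite("pics/"+n+".png",im[...,::-1])
E
python3 - <<'E'
from h import *
a=cams.camera("scene");b=cams.camera("top")
save("both",np.hstack([cv2.resize(a["frame"],(400,300)),cv2.resize(b["frame"],(400,300))]))
save("top",b["frame"]);save("scene",a["frame"])
for p,n in((a,"scene"),(b,"top")):
  print(n,p["t"],(-p["R"].T@p["t"]).round(3))
  for k in ["feeder","gate","ball_1","dowel","hinged_tin","sanding_block","moisture_meter"]:
    for r in nets.find_in(p,k)[:6]: print(k,round(r["score"],2),w(p,r["position"]).round(3),np.round(px(p,w(p,r["position"]))))
print(env.get_obs())
E
```

```text
pics
scene [0.50437113 0.27994354 1.21700023] [-0.026  0.983  0.92 ]
gate 0.76 [0.575 0.144 0.17 ] [297. 259.]
ball_1 0.73 [0.666 0.152 0.098] [266. 272.]
ball_1 0.61 [0.584 0.145 0.084] [294. 286.]
ball_1 0.54 [0.761 0.03  0.036] [267. 256.]
ball_1 0.53 [0.702 0.148 0.101] [256. 265.]
dowel 0.65 [0.515 0.417 0.017] [247. 388.]
hinged_tin 0.98 [0.675 0.426 0.035] [188. 354.]
sanding_block 0.56 [ 0.658 -0.09   0.031] [321. 249.]
sanding_block 0.24 [0.644 0.167 0.063] [270. 289.]
moisture_meter 0.81 [ 0.607 -0.399  0.019] [386. 212.]
top [-0.01353724  0.6377143   0.99222994] [4.170e-01 1.000e-03 1.103e+00]
feeder 0.65 [0.66  0.126 0.07 ] [263. 230.]
gate 0.6 [0.576 0.141 0.179] [247. 256.]
ball_1 0.77 [0.768 0.022 0.033] [308. 192.]
ball_1 0.7 [0.718 0.256 0.032] [213. 209.]
ball_1 0.65 [0.667 0.136 0.095] [257. 224.]
ball_1 0.62 [0.706 0.142 0.101] [255. 207.]
ball_1 0.56 [0.627 0.14  0.087] [255. 241.]
dowel 0.89 [0.516 0.413 0.017] [143. 288.]
dowel 0.49 [0.626 0.139 0.086] [255. 242.]
hinged_tin 0.72 [0.689 0.406 0.036] [151. 218.]
sanding_block 0.96 [ 0.665 -0.1    0.032] [356. 234.]
moisture_meter 0.61 [ 0.6   -0.415  0.025] [485. 265.]
{'time': 0.8, 'qpos': array([-1.4277919 ,  0.38287461,  0.04390246,  1.59789054, -0.01787914,
        1.16119854, -0.04984647]), 'dq': array([ 0.00077839, -0.00010289,  0.00013566, -0.00261137, -0.00080402,
        0.00081704, -0.00134111]), 'effort': array([-1.21472126e-04, -4.33378208e+01,  1.02252044e+00, -2.49905008e+01,
        1.03998193e-02,  1.61095224e-03, -7.31062528e-06]), 'position': array([0.15500234, 0.63125798, 0.24529005]), 'tcp_rot': array([ 3.14157156e+00, -4.34471621e-06,  2.90089393e+00]), 'wrist_force': array([-0.00791199,  0.84294977, -0.22205924]), 'ft_torque': array([ 0.0601236, -0.0634983,  0.0301316]), 'gripper_force': 0.0, 'finger_gap': 0.08538949726981772}
```

Run:
```python
from h import *
b=cams.camera("top");a=cams.camera("scene")
f=b["frame"][150:330,100:400]; g=a["frame"][200:440,150:350]
save("c1",np.hstack([cv2.resize(f,(450,270),interpolation=3),cv2.resize(g,(325,390),interpolation=3)[:270]]) if 0 else cv2.resize(f,(800,480),interpolation=3))
save("c2",cv2.resize(g,(500,600),interpolation=3))
X=cloud(b);Y=cloud(a)
for p,C,n in((b,X,"top"),(a,Y,"scene")):
  for k in("gate","dowel"):
    for q in nets.regions_of(p,k)[:1]:
      P=C[q["region"]];P=P[~np.isnan(P[:,0])]
      z=np.percentile(P[:,2],90);T=P[P[:,2]>z-.006]
      r=cv2.minAreaRect((T[:,:2]*1000).astype(np.float32))
      print(n,k,len(P),z.round(3),r,T.mean(0).round(3))
  im=p["frame"].astype(int)
  red=(im[...,0]>130)&(im[...,1]<80)&(im[...,2]<80)&(C[...,2]>.165)&(C[...,2]<.2)
  T=C[red]; print("red",len(T), T.mean(0) if len(T) else 0, cv2.minAreaRect((T[:,:2]*1000).astype(np.float32)) if len(T) else 0)
  # feeder walls
  m=(C[...,2]>.055)&(C[...,2]<.125)&(C[...,0]>.5)&(C[...,0]<.85)&(C[...,1]>.05)&(C[...,1]<.25)
  T=C[m];print("walls",cv2.minAreaRect((T[:,:2]*1000).astype(np.float32)))
```

```text
top gate 377 0.184 ((573.9580078125, 143.78555297851562), (59.75705337524414, 24.990436553955078), 89.00936126708984) [0.574 0.143 0.182]
top dowel 736 0.02 ((519.9614868164062, 415.1142272949219), (218.43035888671875, 18.435047149658203), 8.173018455505371) [0.517 0.414 0.018]
red 342 [0.58211578 0.12550937 0.18147994] ((695.2969970703125, -115.56304931640625), (43.71835708618164, 630.7052612304688), 25.233448028564453)
walls ((692.0555419921875, 139.2099151611328), (283.7159118652344, 149.53672790527344), 17.644224166870117)
scene gate 456 0.184 ((572.1937866210938, 143.77279663085938), (63.23493957519531, 25.176891326904297), 87.65196990966797) [0.571 0.147 0.182]
scene dowel 816 0.02 ((519.3817138671875, 416.94049072265625), (219.01063537597656, 20.281618118286133), 8.774907112121582) [0.511 0.416 0.018]
red 171 [0.58828204 0.10158414 0.18259533] ((800.88232421875, -524.1156005859375), (151.2301025390625, 1469.208984375), 14.13415813446045)
walls ((687.3065185546875, 145.83351135253906), (275.1351318359375, 137.9571533203125), 16.610965728759766)
```

View pics/c1.png

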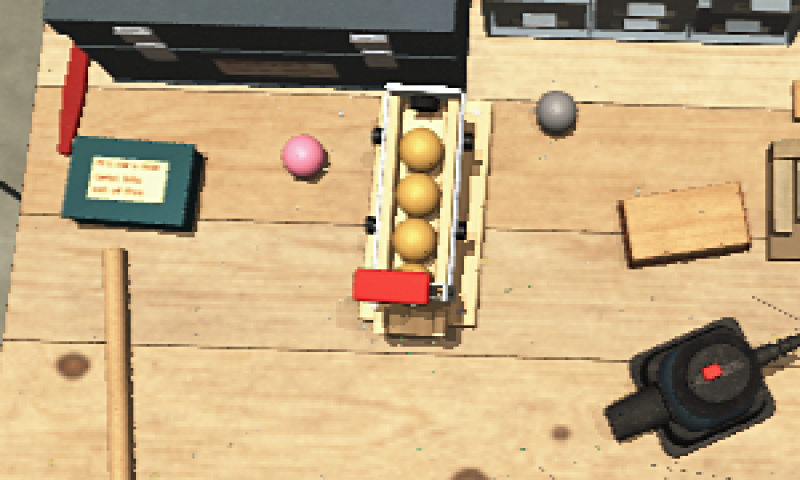

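View pics/c2.png

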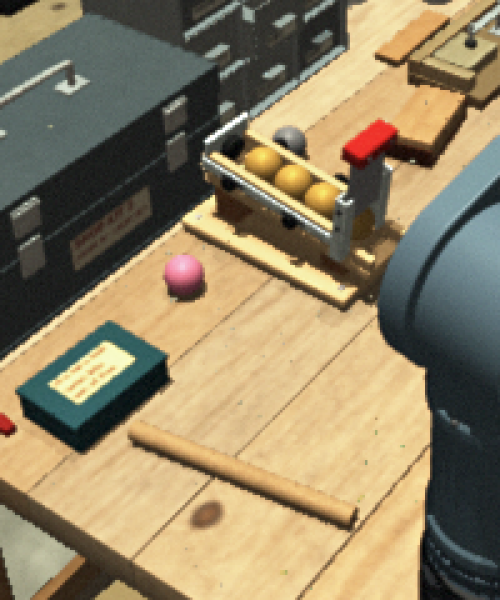

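The crops show: the feeder (top crop ~420,200), red gate bar at (392,286) and the spout below it at (415,320). Dowel at (120,370), green tin at (130,180), sanding block at (690,225). The brass-coloured balls in the lane at (420,150), (417,193), (414,240), with the caught one at (412,270) under the bar, are the real ones. The pink (303,156) and grey (556,112) balls outside are look-alikes to leave alone.

Run:
```python
from h import *
from scipy.optimize import least_squares
b=cams.camera("top");a=cams.camera("scene")
for p,n in((b,"top"),(a,"scene")):
  C=cloud(p);im=p["frame"].astype(float)
  hsv=cv2.cvtColor(p["frame"],cv2.COLOR_RGB2HSV)
  for g in([.585,.143,.075],[.627,.14,.08],[.667,.14,.085],[.706,.14,.09]):
    c=np.array(g)
    for _ in range(4):
      m=(np.linalg.norm(C-c,axis=-1)<.024)&(hsv[...,1]>115)
      P=C[m]
      if len(P)<15: break
      s=least_squares(lambda q:np.linalg.norm(P-q,axis=1)-.02,c,loss="soft_l1",f_scale=.001);c=s.x
    print(n,len(P),c.round(4))
  # height profile across x for spout
  if n=="top":
    for r in range(258,284,1): print(r,[tuple((C[r,k]*1000).round().astype(int)) if np.isfinite(C[r,k,0]) else None for k in(236,242,246,252,258,264,268,274)])
    d=nets.regions_of(p,"dowel")[0]["region"];P=C[d];P=P[(P[:,2]>.008)&(P[:,2]<.03)]
    r=cv2.minAreaRect((P[:,:2]*1000).astype(np.float32));print(r)
```

```text
top 50 [0.5954 0.1429 0.0693]
top 242 [0.6345 0.1421 0.0751]
top 242 [0.6739 0.1408 0.0807]
top 220 [0.7132 0.1398 0.0861]
258 [(np.int64(571), np.int64(165), np.int64(179)), (np.int64(571), np.int64(152), np.int64(180)), (np.int64(571), np.int64(143), np.int64(183)), (np.int64(572), np.int64(131), np.int64(182)), (np.int64(572), np.int64(118), np.int64(181)), (np.int64(595), np.int64(121), np.int64(51)), (np.int64(585), np.int64(105), np.int64(112)), (np.int64(602), np.int64(100), np.int64(16))]
259 [(np.int64(569), np.int64(165), np.int64(178)), (np.int64(569), np.int64(152), np.int64(181)), (np.int64(569), np.int64(143), np.int64(182)), (np.int64(570), np.int64(131), np.int64(181)), (np.int64(570), np.int64(118), np.int64(182)), (np.int64(592), np.int64(121), np.int64(51)), (np.int64(582), np.int64(104), np.int64(116)), (np.int64(599), np.int64(100), np.int64(15))]
260 [(np.int64(567), np.int64(164), np.int64(181)), (np.int64(567), np.int64(151), np.int64(181)), (np.int64(568), np.int64(144), np.int64(178)), (np.int64(568), np.int64(131), np.int64(180)), (np.int64(568), np.int64(1
[... 8170 characters left out ...]
 np.int64(-1)), (np.int64(543), np.int64(113), np.int64(3)), (np.int64(544), np.int64(98), np.int64(1))]
283 [(np.int64(538), np.int64(192), np.int64(3)), (np.int64(539), np.int64(177), np.int64(-1)), (np.int64(539), np.int64(167), np.int64(3)), (np.int64(540), np.int64(153), np.int64(-1)), (np.int64(541), np.int64(138), np.int64(-4)), (np.int64(541), np.int64(123), np.int64(-3)), (np.int64(541), np.int64(113), np.int64(1)), (np.int64(543), np.int64(99), np.int64(-10))]
((519.8786010742188, 415.8580627441406), (218.44140625, 20.79566764831543), 8.032147407531738)
scene 92 [0.5946 0.1406 0.0695]
scene 154 [0.6354 0.1408 0.0763]
scene 174 [0.6744 0.1394 0.0822]
scene 162 [0.7129 0.1388 0.0871]
```

Emit:
jog_arm(
  plan=[
    [0,0,0,0,0,-0.0406],
    [0,0,0,0,0,-0.0406],
    [0,0,0,0,0,-0.0406],
    [-0.1146,-0.0946,0.0518,0,0,0],
    [-0.1146,-0.0946,0.0518,0,0,0],
    [-0.1146,-0.0946,0.0518,0,0,0],
    [-0.1146,-0.0946,0.0518,0,0,0],
    [-0.1146,-0.0946,0.0518,0,0,0],
    [-0.1146,-0.0946,0.0518,0,0,0],
    [-0.1146,-0.0946,0.0518,0,0,0],
    [-0.1146,-0.0946,0.0518,0,0,0],
    [-0.1146,-0.0946,0.0518,0,0,0],
    [-0.1146,-0.0946,0.0518,0,0,0],
    [-0.1146,-0.0946,0.0518,0,0,0],
    [-0.1146,-0.0946,0.0518,0,0,0],
    [-0.1146,-0.0946,0.0518,0,0,0],
    [-0.1146,-0.0946,0.0518,0,0,0],
    [0,0,0,0,0,0],
  ],
  fingers=0.5,
)

```text
time: 3.05
position: [0.5151, 0.4079, 0.0987]
tcp_rot: [-3.136, 0.001, -3.008]
wrist_force: [0.6, -0.4, -1.0]
finger_gap: 0.0426
gripper_force: 0.0
```

Emit:
jog_arm(
  plan=[
    [0.0206,0.033,0,0,0,-0.0025],
    [0,0,0.1,0,0,0],
    [0,0,0.1,0,0,0],
    [0,0,0.1,0,0,0],
    [0,0,0.06,0,0,0],
    [0,0,0.04,0,0,0],
    [0,0,0,0,0,0],
    [0,0,0,0,0,0],
  ],
)

```text
time: 3.85
position: [0.5052, 0.4212, 0.0209]
tcp_rot: [3.141, 0.001, -2.991]
wrist_force: [0.2, 0.7, 0.9]
finger_gap: 0.0428
gripper_force: 0.0
```

Emit:
jog_arm(
  plan=[
    [0,0,0,0,0,0],
    [0,0,0,0,0,0],
    [0,0,0,0,0,0],
    [0,0,0,0,0,0],
    [0,0,0,0,0,0],
  ],
  fingers=0,
)

```text
time: 4.35
position: [0.5062, 0.4211, 0.0217]
tcp_rot: [3.14, 0.002, -2.992]
wrist_force: [0.1, -1.1, 6.2]
finger_gap: 0.0173
gripper_force: 62.1
```

Emit:
jog_arm(
  plan=[
    [0,0,0,0,0,0],
    [0,0,0,0,0,0],
    [0,0,0.025,0,0,0],
    [0,0,0,0,0,0],
  ],
  fingers=0.4,
)

```text
time: 4.75
position: [0.504, 0.4196, 0.0137]
tcp_rot: [-3.14, -0.002, -2.992]
wrist_force: [-0.5, -0.3, 0.2]
finger_gap: 0.0344
gripper_force: 0.0
```

Emit:
jog_arm(
  plan=[
    [0,0,0,0,0,0],
    [0,0,0,0,0,0],
    [0,0,0,0,0,0],
    [0,0,0,0,0,0],
  ],
  fingers=0,
)

```text
time: 5.15
position: [0.505, 0.4203, 0.0151]
tcp_rot: [-3.141, -0.0, -2.992]
wrist_force: [-0.3, 1.1, -0.1]
finger_gap: 0.0176
gripper_force: 60.7
```

Emit:
jog_arm(
  plan=[
    [0,0,-0.1,0,0,0],
    [0,0,-0.2,0,0,0],
    [0,0,-0.2,0,0,0.0278],
    [0.1,0,-0.1,0,0,0.0278],
    [0.18,0,0,0,0,0],
    [0.18,0,0,0,0,0],
    [0,-0.1,0,0,0,0],
    [0,-0.18,0,0,0,0],
    [0,-0.18,0,0,0,0],
    [0,-0.18,0,0,0,0],
    [0,-0.18,0,0,0,0],
    [0,-0.18,0,0,0,0],
    [0,-0.18,0,0,0,0],
    [0,-0.12,0,0,0,0],
    [0,-0.075,0,0,0,0],
    [0,0,0,0,-0.0222,0],
    [0,0,0,0,-0.0222,0],
    [0,0,0,0,0,0],
    [0,0,0,0,0,0],
  ],
)

```text
time: 7.05
position: [0.4062, 0.1467, 0.1355]
tcp_rot: [3.141, 0.139, 3.118]
wrist_force: [-0.0, 0.6, 0.3]
finger_gap: 0.0178
gripper_force: 60.9
```

```bash
cat > dow.py <<'E'
from h import *
def run(save_as=None):
  for n in("top","scene"):
    p=cams.camera(n);C=cloud(p);o=env.get_obs()
    best=None
    for q in nets.regions_of(p,"dowel"):
      P=C[q["region"]];P=P[np.isfinite(P[:,0])]
      if len(P)<60: continue
      P=P[np.abs(P-np.median(P,0)).max(1)<.13]
      c=P.mean(0);u=np.linalg.svd(P-c)[2][0];u*=np.sign(u[0]);s=(P-c)@u
      P=P[np.linalg.norm(P-c-np.outer(s,u),axis=1)<.015]
      c=P.mean(0);u=np.linalg.svd(P-c)[2][0];u*=np.sign(u[0]);s=(P-c)@u
      print(n,round(q["score"],2),len(P),"u",u.round(3),"lo",(c+s.min()*u).round(4),"hi",(c+s.max()*u).round(4))
    if save_as and n==save_as[0]: save(save_as[1],p["frame"])
  print(o["position"].round(4),o["tcp_rot"].round(3),o["wrist_force"].round(1),o["finger_gap"])
  return
E
python3 -c "
import dow;dow.run(('scene','held'))
from h import *
im=cv2.imread('pics/held.png');cv2.imwrite('pics/held_c.png',cv2.resize(im[150:400,180:480],(720,600)))"
```

```text
top 0.93 460 u [ 0.989 -0.012  0.145] lo [0.3451 0.1453 0.1285] hi [0.5305 0.143  0.1556]
scene 0.67 634 u [ 0.99  -0.023  0.139] lo [0.3139 0.1531 0.1237] hi [0.5307 0.148  0.1542]
[0.4072 0.1465 0.1356] [3.141 0.14  3.117] [-0.4  1.3 -0.3] 0.01796587034839476
```

View pics/held_c.png

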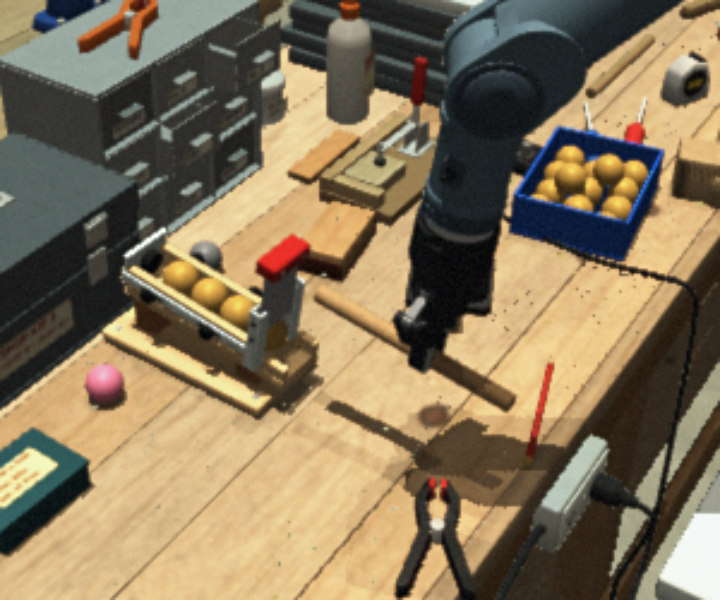

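Emit:
jog_arm(
  plan=[
    [0.0163,0,0.1,0,0,0],
    [0.0163,0,0.12,0,0,0],
    [0.0163,0,0.12,0,0,0],
    [0.0163,0,0.12,0,0,0],
    [0,0,0,0,0,0],
    [0,0,0,0,0,0],
    [0,0,0,0,0,0],
  ],
)

```text
time: 7.95
position: [0.4075, 0.1466, 0.0434]
tcp_rot: [3.14, 0.141, 3.116]
wrist_force: [0.3, -0.7, -0.4]
finger_gap: 0.0176
gripper_force: 60.9
```

```bash
python3 -c "
import dow;dow.run()"
```

```text
top 0.56 344 u [ 0.989 -0.023  0.144] lo [0.4255 0.145  0.0487] hi [0.5307 0.1425 0.0639]
top 0.22 184 u [ 0.576 -0.817  0.016] lo [0.6991 0.1528 0.1   ] hi [0.7209 0.1218 0.1006]
scene 0.57 594 u [ 0.989 -0.023  0.145] lo [0.3139 0.1524 0.0311] hi [0.5325 0.1472 0.0632]
[0.4073 0.1466 0.0436] [3.14  0.142 3.116] [0.4 0.3 0.5] 0.017402799615560086
```

Emit:
jog_arm(
  plan=[
    [0,0,0.0125,0,0,0],
    [-0.02,0,0,0,0,0],
    [-0.04,0,0,0,0,0],
    [-0.04,0,0,0,0,0],
    [-0.04,0,0,0,0,0],
    [-0.02,0,0,0,0,0],
    [-0.01,0,0,0,0,0],
    [0,0,0,0,0,0],
    [0,0,0,0,0,0],
  ],
)

```text
time: 9.05
position: [0.4398, 0.145, 0.0444]
tcp_rot: [-3.141, 0.139, 3.117]
wrist_force: [-0.7, 0.1, -1.4]
finger_gap: 0.0172
gripper_force: 60.9
```

```bash
python3 -c "
import dow;dow.run()"
```

```text
top 0.79 319 u [ 0.991 -0.018  0.13 ] lo [0.4622 0.143  0.0508] hi [0.5634 0.1411 0.0641]
scene 0.73 546 u [ 0.99  -0.024  0.138] lo [0.3451 0.1509 0.0327] hi [0.564  0.1457 0.0632]
[0.4397 0.1451 0.0444] [-3.141  0.139  3.117] [-0.3  0.2 -0.8] 0.017558835116402886
```

Emit:
jog_arm(
  plan=[
    [-0.01,0,0,0,0,0],
    [-0.01,0,0,0,0,0],
    [-0.01,0,0,0,0,0],
    [-0.01,0,0,0,0,0],
    [-0.005,0,0,0,0,0],
    [-0.005,0,0,0,0,0],
    [0,0,0,0,0,0],
  ],
)

```text
time: 9.95
position: [0.4503, 0.1449, 0.046]
tcp_rot: [3.142, 0.14, 3.117]
wrist_force: [-0.6, -0.6, -1.0]
finger_gap: 0.018
gripper_force: 60.9
```

Emit:
jog_arm(
  plan=[
    [-0.005,0,0,0,0,0],
    [-0.005,0,0,0,0,0],
    [0,0,0,0,0,0],
  ],
)

```text
time: 10.25
position: [0.4511, 0.1447, 0.0458]
tcp_rot: [-3.141, 0.138, 3.117]
wrist_force: [-2.5, 0.7, -1.5]
finger_gap: 0.0176
gripper_force: 61.0
```

Emit:
jog_arm(
  plan=[
    [-0.005,0,0,0,0,0],
    [0,0,0,0,0,0],
  ],
)

```text
time: 10.45
position: [0.4513, 0.1446, 0.0457]
tcp_rot: [-3.14, 0.136, 3.117]
wrist_force: [-5.0, 0.1, 0.4]
finger_gap: 0.0175
gripper_force: 61.1
```

Emit:
jog_arm(
  plan=[
    [-0.005,0,0,0,0,0],
    [0,0,0,0,0,0],
  ],
)

```text
time: 10.65
position: [0.4515, 0.1444, 0.0455]
tcp_rot: [-3.14, 0.135, 3.118]
wrist_force: [-6.3, -0.2, 1.0]
finger_gap: 0.0175
gripper_force: 61.2
```

Emit:
jog_arm(
  plan=[
    [-0.005,0,0,0,0,0],
    [0,0,0,0,0,0],
  ],
)

```text
time: 10.85
position: [0.4524, 0.1443, 0.0456]
tcp_rot: [-3.14, 0.134, 3.117]
wrist_force: [-6.5, 1.3, 1.7]
finger_gap: 0.0176
gripper_force: 61.2
```

Emit:
jog_arm(
  plan=[
    [-0.005,0,0,0,0,0],
    [0,0,0,0,0,0],
  ],
)

```text
time: 11.05
position: [0.4534, 0.1443, 0.0458]
tcp_rot: [-3.14, 0.135, 3.117]
wrist_force: [-7.2, -0.1, 1.9]
finger_gap: 0.0176
gripper_force: 61.3
```

Emit:
jog_arm(
  plan=[
    [-0.005,0,0,0,0,0],
    [0,0,0,0,0,0],
  ],
)

```text
time: 11.25
position: [0.4546, 0.1443, 0.0461]
tcp_rot: [-3.14, 0.135, 3.117]
wrist_force: [-6.3, 0.8, 0.7]
finger_gap: 0.0172
gripper_force: 61.3
```

Emit:
jog_arm(
  plan=[
    [-0.005,0,0,0,0,0],
    [0,0,0,0,0,0],
  ],
)

```text
time: 11.45
position: [0.4556, 0.1442, 0.0462]
tcp_rot: [-3.14, 0.135, 3.117]
wrist_force: [-6.8, -0.4, 2.7]
finger_gap: 0.0178
gripper_force: 61.3
```

Emit:
jog_arm(
  plan=[
    [-0.005,0,0,0,0,0],
    [0,0,0,0,0,0],
  ],
)

```text
time: 11.65
position: [0.4566, 0.1442, 0.0464]
tcp_rot: [-3.14, 0.135, 3.117]
wrist_force: [-6.9, 1.0, 2.6]
finger_gap: 0.0179
gripper_force: 61.3
```

Emit:
jog_arm(
  plan=[
    [-0.005,0,0,0,0,0],
    [0,0,0,0,0,0],
    [-0.005,0,0,0,0,0],
    [0,0,0,0,0,0],
  ],
)

```text
time: 12.05
position: [0.4591, 0.1443, 0.0468]
tcp_rot: [-3.14, 0.136, 3.117]
wrist_force: [-4.9, 0.3, 1.4]
finger_gap: 0.0174
gripper_force: 61.3
```

Emit:
jog_arm(
  plan=[
    [-0.005,0,0,0,0,0],
    [0,0,0,0,0,0],
    [-0.005,0,0,0,0,0],
    [0,0,0,0,0,0],
  ],
)

```text
time: 12.45
position: [0.4612, 0.1442, 0.0471]
tcp_rot: [-3.141, 0.136, 3.117]
wrist_force: [-5.3, 0.2, 0.3]
finger_gap: 0.0177
gripper_force: 61.3
```

```bash
cat > gt.py <<'E'
from h import *
def run():
  for n in("top","scene"):
    p=cams.camera(n);C=cloud(p)
    for q in nets.regions_of(p,"gate")[:1]:
      P=C[q["region"]];P=P[np.isfinite(P[:,0])];z=np.percentile(P[:,2],90);T=P[P[:,2]>z-.006]
      print(n,round(q["score"],2),"gate top",T.mean(0).round(4),len(T))
    hsv=cv2.cvtColor(p["frame"],cv2.COLOR_RGB2HSV);im=p["frame"].astype(int)
    red=(im[...,0]>130)&(im[...,1]<80)&(im[...,2]<80)&(C[...,0]>.53)&(C[...,0]<.62)&(C[...,1]>.08)&(C[...,1]<.2)
    T=C[red];z=np.nanpercentile(T[:,2],85);print("  red",np.nanmedian(T[T[:,2]>z-.007],0).round(4),"z85",z.round(4))
    from scipy.optimize import least_squares
    for g in([.6,.142,.07],[.64,.141,.076],[.68,.14,.081],[.715,.139,.086]):
      c=np.array(g)
      for _ in range(5):
        P=C[(np.linalg.norm(C-c,axis=-1)<.023)&(hsv[...,1]>115)]
        if len(P)<15: break
        c=least_squares(lambda q:np.linalg.norm(P-q,axis=1)-.02,c,loss="soft_l1",f_scale=.001).x
      print("  ball",len(P),c.round(4))
  return p
E
python3 -c "
import gt;gt.run()"
```

```text
top 0.67 gate top [0.5746 0.1434 0.1772] 312
  red [0.574  0.1421 0.1772] z85 0.179
  ball 107 [0.6054 0.142  0.07  ]
  ball 226 [0.6442 0.1432 0.0767]
  ball 225 [0.6835 0.1419 0.0819]
  ball 216 [0.7231 0.1396 0.0873]
scene 0.82 gate top [0.572  0.1464 0.1777] 168
  red [0.5726 0.1464 0.178 ] z85 0.1799
  ball 47 [0.6063 0.14   0.0718]
  ball 156 [0.6452 0.1413 0.0774]
  ball 153 [0.6844 0.1395 0.083 ]
  ball 137 [0.7231 0.1376 0.0884]
```

Emit:
jog_arm(
  plan=[
    [-0.005,0,0,0,0,0],
    [0,0,0,0,0,0],
    [-0.005,0,0,0,0,0],
    [0,0,0,0,0,0],
  ],
)

```text
time: 13.05
position: [0.4634, 0.1442, 0.0475]
tcp_rot: [-3.141, 0.137, 3.117]
wrist_force: [-4.9, -0.4, 1.7]
finger_gap: 0.0179
gripper_force: 61.3
```

Emit:
jog_arm(
  plan=[
    [-0.005,0,0,0,0,0],
    [0,0,0,0,0,0],
    [-0.005,0,0,0,0,0],
    [0,0,0,0,0,0],
  ],
)

```text
time: 13.45
position: [0.4658, 0.1442, 0.0479]
tcp_rot: [-3.141, 0.137, 3.117]
wrist_force: [-3.7, 0.4, -0.1]
finger_gap: 0.0176
gripper_force: 61.2
```

Emit:
jog_arm(
  plan=[
    [-0.005,0,0,0,0,0],
    [0,0,0,0,0,0],
  ],
)

```text
time: 13.65
position: [0.4674, 0.1443, 0.0483]
tcp_rot: [-3.141, 0.138, 3.117]
wrist_force: [-5.1, -0.1, 1.4]
finger_gap: 0.0176
gripper_force: 61.2
```

Emit:
jog_arm(
  plan=[
    [-0.005,0,0,0,0,0],
    [0,0,0,0,0,0],
  ],
)

```text
time: 13.85
position: [0.4678, 0.1442, 0.0482]
tcp_rot: [-3.141, 0.137, 3.117]
wrist_force: [-6.2, -0.8, 0.8]
finger_gap: 0.0177
gripper_force: 61.3
```

```bash
python3 -c "
import gt;gt.run()"
```

```text
top 0.57 gate top [0.5759 0.1412 0.1665] 290
  red [0.5755 0.1417 0.1666] z85 0.1684
  ball 151 [0.6119 0.142  0.0713]
  ball 227 [0.6508 0.1432 0.0775]
  ball 229 [0.6901 0.1419 0.0829]
  ball 220 [0.7295 0.139  0.0884]
scene 0.59 gate top [0.5743 0.147  0.1671] 184
  red [0.5735 0.1454 0.1675] z85 0.1694
  ball 45 [0.6046 0.143  0.0739]
  ball 155 [0.652  0.1411 0.0782]
  ball 154 [0.6912 0.1403 0.0839]
  ball 121 [0.7294 0.1361 0.0892]
```

Emit:
jog_arm(
  plan=[
    [-0.005,0,0,0,0,0],
    [0,0,0,0,0,0],
  ],
)

```text
time: 14.25
position: [0.468, 0.1441, 0.048]
tcp_rot: [-3.14, 0.136, 3.117]
wrist_force: [-5.8, 0.1, 2.2]
finger_gap: 0.0172
gripper_force: 61.3
```

Emit:
jog_arm(
  plan=[
    [-0.005,0,0,0,0,0],
    [0,0,0,0,0,0],
  ],
)

```text
time: 14.45
position: [0.4682, 0.144, 0.0479]
tcp_rot: [-3.14, 0.134, 3.117]
wrist_force: [-9.3, -0.5, 2.3]
finger_gap: 0.0177
gripper_force: 61.4
```

```bash
python3 -c "
import gt;gt.run()"
```

```text
top 0.92 gate top [0.5765 0.1433 0.1652] 315
  red [0.576  0.142  0.1652] z85 0.1672
  ball 156 [0.6116 0.1421 0.0719]
  ball 221 [0.6507 0.143  0.0771]
  ball 221 [0.6904 0.1419 0.0828]
  ball 220 [0.7295 0.1391 0.0881]
scene 0.69 gate top [0.5746 0.1456 0.166 ] 178
  red [0.5739 0.1451 0.1659] z85 0.1681
  ball 44 [0.6014 0.144  0.076 ]
  ball 164 [0.6519 0.1415 0.0786]
  ball 156 [0.6907 0.14   0.0844]
  ball 154 [0.7296 0.1371 0.0896]
```

Emit:
jog_arm(
  plan=[
    [-0.0025,0,0,0,0,0],
    [0,0,0,0,0,0],
  ],
)

```text
time: 14.85
position: [0.4683, 0.144, 0.0478]
tcp_rot: [-3.14, 0.134, 3.118]
wrist_force: [-9.1, 0.2, 2.2]
finger_gap: 0.0176
gripper_force: 61.5
```

Emit:
jog_arm(
  plan=[
    [-0.0025,0,0,0,0,0],
    [0,0,0,0,0,0],
  ],
)

```text
time: 15.05
position: [0.4684, 0.1439, 0.0478]
tcp_rot: [-3.14, 0.133, 3.118]
wrist_force: [-8.8, 0.2, 2.9]
finger_gap: 0.0179
gripper_force: 61.5
```

```bash
python3 -c "
import gt;gt.run()
from h import *
b=cams.camera('top');save('push',cv2.resize(b['frame'][180:300,200:330],(650,600),interpolation=2));print(env.get_obs()['wrist_force'])"
```

```text
top 0.75 gate top [0.5765 0.1428 0.1645] 306
  red [0.5762 0.1419 0.1645] z85 0.1663
  ball 157 [0.612  0.1422 0.0715]
  ball 224 [0.6511 0.1431 0.0774]
  ball 220 [0.6904 0.1419 0.083 ]
  ball 224 [0.7296 0.1389 0.0885]
scene 0.97 gate top [0.5742 0.1479 0.1651] 159
  red [0.574  0.146  0.1655] z85 0.1672
  ball 38 [0.604  0.1458 0.0704]
  ball 158 [0.652  0.1414 0.0789]
  ball 155 [0.6908 0.1398 0.0843]
  ball 153 [0.7302 0.1377 0.0897]
[-9.02824246 -0.03991281  3.68659489]
```

View pics/push.png

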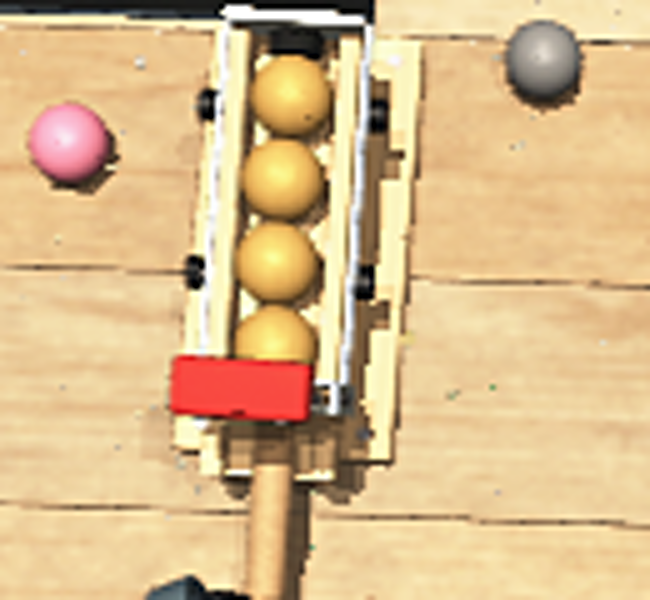

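Emit:
jog_arm(
  plan=[
    [-0.003,0,0,0,0,0],
    [0,0,0,0,0,0],
  ],
)

```text
time: 15.5
position: [0.4685, 0.1439, 0.0477]
tcp_rot: [-3.139, 0.132, 3.118]
wrist_force: [-9.4, 0.0, 1.9]
finger_gap: 0.018
gripper_force: 61.5
```

Emit:
jog_arm(
  plan=[
    [-0.003,0,0,0,0,0],
    [0,0,0,0,0,0],
  ],
)

```text
time: 15.7
position: [0.4686, 0.1438, 0.0475]
tcp_rot: [-3.139, 0.131, 3.118]
wrist_force: [-10.8, 0.4, 2.6]
finger_gap: 0.0175
gripper_force: 61.5
```

```bash
python3 -c "
import gt;gt.run();gt.run()
from h import *
print(env.get_obs()['wrist_force'])"
```

```text
top 0.79 gate top [0.5765 0.1428 0.164 ] 307
  red [0.5761 0.1421 0.1639] z85 0.1658
  ball 160 [0.6121 0.1418 0.0717]
  ball 222 [0.6513 0.1432 0.0775]
  ball 231 [0.6903 0.1419 0.0829]
  ball 228 [0.7298 0.139  0.0883]
scene 0.72 gate top [0.5739 0.1485 0.1647] 156
  red [0.5748 0.1468 0.1651] z85 0.1669
  ball 30 [0.6039 0.1461 0.0674]
  ball 165 [0.652  0.1411 0.0791]
  ball 154 [0.6907 0.1399 0.0842]
  ball 145 [0.7304 0.1373 0.0894]
top 0.62 gate top [0.5766 0.143  0.1641] 306
  red [0.5761 0.1419 0.164 ] z85 0.166
  ball 160 [0.6125 0.1417 0.0714]
  ball 220 [0.6511 0.1431 0.0776]
  ball 223 [0.6906 0.1421 0.0826]
  ball 217 [0.7298 0.1393 0.0881]
scene 0.58 gate top [0.5751 0.1459 0.1646] 181
  red [0.5742 0.1452 0.1647] z85 0.1664
  ball 33 [0.6046 0.1455 0.0662]
  ball 148 [0.652  0.1409 0.0784]
  ball 151 [0.6915 0.1394 0.0845]
  ball 142 [0.7309 0.1374 0.0893]
[-11.00415613   1.12123884   3.37936759]
```

Emit:
jog_arm(
  plan=[
    [-0.003,0,0,0,0,0],
    [0,0,0,0,0,0],
    [0,0,0,0,0,0],
  ],
)

```text
time: 16.4
position: [0.4687, 0.1437, 0.0473]
tcp_rot: [-3.139, 0.13, 3.118]
wrist_force: [-10.3, 0.7, 1.5]
finger_gap: 0.0177
gripper_force: 61.4
```

Emit:
jog_arm(
  plan=[
    [-0.003,0,0,0,0,0],
    [0,0,0,0,0,0],
    [0,0,0,0,0,0],
  ],
)

```text
time: 16.7
position: [0.4687, 0.1436, 0.0472]
tcp_rot: [-3.138, 0.129, 3.118]
wrist_force: [-11.1, 0.6, 2.7]
finger_gap: 0.0174
gripper_force: 61.4
```

```bash
python3 -c "
import gt;gt.run();
from h import *
print(env.get_obs()['wrist_force'])"
```

```text
top 0.87 gate top [0.5764 0.1429 0.1638] 315
  red [0.576  0.1421 0.1637] z85 0.1659
  ball 155 [0.6119 0.1418 0.0715]
  ball 226 [0.6514 0.1429 0.0774]
  ball 222 [0.6908 0.1421 0.0824]
  ball 228 [0.7296 0.1392 0.0884]
scene 0.7 gate top [0.5735 0.1465 0.1645] 165
  red [0.5748 0.1461 0.1649] z85 0.1669
  ball 33 [0.604  0.1451 0.0694]
  ball 160 [0.6523 0.1411 0.0792]
  ball 157 [0.6914 0.1398 0.0842]
  ball 149 [0.7304 0.1369 0.0897]
[-10.89402569  -0.06610793   1.24514478]
```

Emit:
jog_arm(
  plan=[
    [0.01,0,0,0,0,0],
    [0.01,0,0,0,0,0],
    [0.01,0,0,0,0,0],
    [0.01,0,0,0,0,0],
    [0,0,0,0,0,0],
    [0,0,0,0,0,0],
  ],
)

```text
time: 17.5
position: [0.4676, 0.1443, 0.0486]
tcp_rot: [3.141, 0.141, 3.116]
wrist_force: [1.2, -1.1, -2.4]
finger_gap: 0.0176
gripper_force: 60.5
```

```bash
python3 -c "
import gt;gt.run();
from h import *
print(env.get_obs()['wrist_force'])"
```

```text
top 0.63 gate top [0.5763 0.142  0.164 ] 307
  red [0.5758 0.142  0.164 ] z85 0.1658
  ball 162 [0.6115 0.142  0.0719]
  ball 222 [0.6507 0.1431 0.0772]
  ball 228 [0.6906 0.1417 0.0829]
  ball 228 [0.73   0.1392 0.0883]
scene 0.92 gate top [0.5753 0.1469 0.1648] 181
  red [0.574  0.1458 0.1648] z85 0.1669
  ball 38 [0.6021 0.1446 0.0746]
  ball 165 [0.6517 0.142  0.0787]
  ball 157 [0.6915 0.1402 0.0841]
  ball 150 [0.7308 0.1368 0.0899]
[ 1.69544437 -0.55096658 -2.71183998]
```

Emit:
jog_arm(
  plan=[
    [0.01,0,0,0,0,0],
    [0.01,0,0,0,0,0],
    [0.01,0,0,0,0,0],
    [0.01,0,0,0,0,0],
    [0.01,0,0,0,0,0],
    [0,0,0,0,0,0],
  ],
)

```text
time: 18.3
position: [0.4559, 0.1449, 0.0468]
tcp_rot: [3.142, 0.139, 3.117]
wrist_force: [-0.1, -0.5, -0.1]
finger_gap: 0.0176
gripper_force: 60.9
```

```bash
python3 -c "
import gt;gt.run();
from h import *
print(env.get_obs()['wrist_force'])"
```

```text
red [0.5762 0.1422 0.164 ] z85 0.1658
  ball 157 [0.6117 0.142  0.0719]
  ball 229 [0.6508 0.1431 0.0777]
  ball 224 [0.6903 0.1418 0.0827]
  ball 227 [0.7299 0.1391 0.0882]
scene 0.73 gate top [0.5752 0.1457 0.1649] 178
  red [0.5739 0.1458 0.1651] z85 0.1669
  ball 44 [0.5967 0.1492 0.0676]
  ball 161 [0.6518 0.1416 0.0788]
  ball 151 [0.6914 0.1391 0.0845]
  ball 149 [0.7307 0.1375 0.0895]
[ 0.05240329  0.09140829 -1.11763762]
```

Emit:
jog_arm(
  plan=[
    [0.05,0,0,0,0,0],
    [0.1,0,0,0,0,0],
    [0.1,0,0,0,0,0],
    [0.03,0,0,0,0,0],
    [0,0,-0.1,0,0,0],
    [0,0,-0.2,0,0,0],
    [0,0,-0.2,0,0.0222,0],
    [0,0,0,0,0.0222,0],
    [0,0.1,0,0,0,0],
    [0,0.2,0,0,0,0],
    [0,0.2,0,0,0,0],
    [0,0.2,0,0,0,0],
    [0,0.2,0,0,0,0],
    [-0.1,0.2,0,0,0,0],
    [-0.15,0.18,0,0,0,0],
    [-0.15,0.1,0,0,0,0],
    [-0.1,0,0,0,0,-0.0278],
    [0,0,0,0,0,-0.0278],
    [0,0,0,0,0,0],
    [0,0,0,0,0,0],
  ],
)

```text
time: 20.5
position: [0.4935, 0.4198, 0.1376]
tcp_rot: [-3.141, -0.001, -2.994]
wrist_force: [-0.7, 0.2, -0.3]
finger_gap: 0.0174
gripper_force: 60.9
```

```bash
python3 -c "
import gt,dow;gt.run();dow.run()"
```

```text
top 0.6 gate top [0.5766 0.1436 0.1642] 315
  red [0.5761 0.1416 0.1641] z85 0.1661
  ball 157 [0.612  0.1418 0.0717]
  ball 225 [0.651  0.1431 0.0773]
  ball 223 [0.6903 0.1418 0.0825]
  ball 221 [0.7295 0.1389 0.0884]
scene 0.77 gate top [0.5746 0.1458 0.1647] 180
  red [0.5742 0.1455 0.1647] z85 0.1666
  ball 31 [0.6066 0.1459 0.0672]
  ball 156 [0.6514 0.1412 0.078 ]
  ball 52 [0.6907 0.1423 0.086 ]
  ball 0 [0.715 0.139 0.086]
top 0.71 821 u [0.989 0.15  0.007] lo [0.4005 0.4031 0.1387] hi [0.6177 0.4361 0.1403]
top 0.29 188 u [0.175 0.95  0.259] lo [0.7221 0.1171 0.0969] hi [0.7289 0.154  0.107 ]
scene 0.95 674 u [0.988 0.155 0.009] lo [0.3985 0.4088 0.1385] hi [0.603  0.4408 0.1403]
[0.4936 0.42   0.1382] [ 3.141  0.    -2.992] [ 0.4 -0.8 -1. ] 0.017582700498449788
```

Emit:
jog_arm(
  plan=[
    [0,0,0.1,0,0,0],
    [0,0,0.15,0,0,0],
    [0,0,0.15,0,0,0],
    [0,0,0.12,0,0,0],
    [0,0,0.05,0,0,0],
    [0,0,0.02,0,0,0],
    [0,0,0,0,0,0],
    [0,0,0.005,0,0,0],
    [0,0,0,0,0,0],
  ],
)

```text
time: 21.8
position: [0.4949, 0.4207, 0.0206]
tcp_rot: [3.14, 0.002, -2.992]
wrist_force: [0.7, 0.1, -0.2]
finger_gap: 0.0176
gripper_force: 60.9
```

Emit:
jog_arm(
  plan=[
    [0,0,0.005,0,0,0],
    [0,0,0,0,0,0],
  ],
)

```text
time: 22.0
position: [0.4942, 0.4201, 0.0187]
tcp_rot: [3.141, 0.001, -2.992]
wrist_force: [-0.2, -0.4, -0.7]
finger_gap: 0.0177
gripper_force: 60.9
```

Emit:
jog_arm(
  plan=[
    [0,0,0.006,0,0,0],
    [0,0,0.004,0,0,0],
    [0,0,0,0,0,0],
  ],
)

```text
time: 22.3
position: [0.4938, 0.4197, 0.0158]
tcp_rot: [-3.141, -0.0, -2.992]
wrist_force: [1.0, -0.2, 0.2]
finger_gap: 0.0175
gripper_force: 60.9
```

Emit:
jog_arm(
  plan=[
    [0,0,0,0,0,0],
    [0,0,0,0,0,0],
    [0,0,0,0,0,0],
    [0,0,-0.05,0,0,0],
    [0,0,-0.15,0,0,0],
    [0,0,-0.2,0,0,0],
    [0,0,-0.2,0,0,0],
    [0,0,-0.2,0,0,0],
    [0,0,-0.2,0,0,0],
    [0,0,-0.05,0,0,0],
    [0,0,0,0,0,0],
  ],
  fingers=0.4,
)

```text
time: 23.4
position: [0.4954, 0.4211, 0.2298]
tcp_rot: [3.138, 0.005, -2.992]
wrist_force: [-0.1, 0.4, -0.2]
finger_gap: 0.0342
gripper_force: 0.0
```

Emit:
jog_arm(
  plan=[
    [0,-0.1,0,0,0,0],
    [0,-0.2,0,0,0,0],
    [0,-0.2,0,0,0,0],
    [0,-0.2,0,0,0,0],
    [0,-0.2,0,0,0,0],
    [-0.1,-0.2,0,0,0,0],
    [-0.1,-0.2,0,0,0,0],
    [-0.01,-0.13,0,0,0,0],
    [0,0,0,0,0,0],
    [0,0,0,0,0,0],
    [0,0,0,0,0,0],
  ],
  fingers=0,
)

```text
time: 24.5
position: [0.5764, 0.1444, 0.2244]
tcp_rot: [3.141, -0.004, -2.99]
wrist_force: [-0.1, -0.3, -0.2]
finger_gap: 0.0001
gripper_force: 0.0
```

```bash
python3 -c "
import gt,dow;dow.run(('scene','pre'))
from h import *
im=cv2.imread('pics/pre.png');cv2.imwrite('pics/pre_c.png',cv2.resize(im[180:420,130:400],(675,600)))"
```

```text
top 0.58 747 u [ 0.989  0.147 -0.002] lo [0.401  0.4036 0.0164] hi [0.6233 0.4366 0.0158]
top 0.24 592 u [ 0.997 -0.076  0.015] lo [ 0.5397 -0.4078  0.0199] hi [ 0.6625 -0.4171  0.0217]
scene 0.97 862 u [0.989 0.149 0.003] lo [0.3993 0.4085 0.0162] hi [0.6153 0.441  0.0168]
[0.5771 0.1453 0.2255] [ 3.141e+00 -1.000e-03 -2.989e+00] [-0.3  0.4 -0.1] 0.0001433366793460899
```

View pics/pre_c.png

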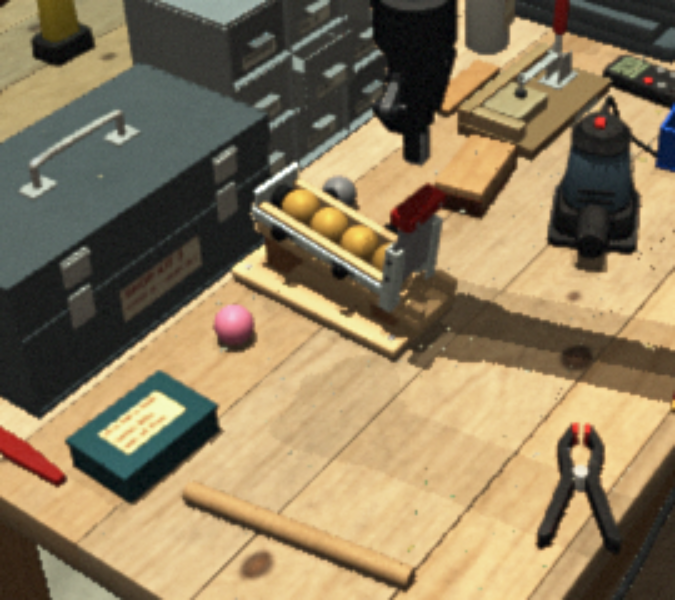

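The dowel lies on the bench at (300,535), the gripper is closed above the red bar (415,210), and all four balls sit behind the gate.

Emit:
jog_arm(
  plan=[
    [0,0,0.08,0,0,0],
    [0,0,0.08,0,0,0],
    [0,0,0.03,0,0,0],
    [0,0,0.01,0,0,0],
    [0,0,0,0,0,0],
    [0,0,0.01,0,0,0],
    [0,0,0.01,0,0,0],
    [0,0,0,0,0,0],
  ],
)

```text
time: 25.5
position: [0.5782, 0.1433, 0.1822]
tcp_rot: [3.142, 0.0, -2.992]
wrist_force: [0.7, 0.2, -0.2]
finger_gap: -0.0001
gripper_force: 0.0
```

Emit:
jog_arm(
  plan=[
    [0,0,0.01,0,0,0],
    [0,0,0.01,0,0,0],
    [0,0,0,0,0,0],
  ],
)

```text
time: 25.8
position: [0.5786, 0.1434, 0.1785]
tcp_rot: [3.141, 0.001, -2.992]
wrist_force: [-0.3, 0.6, 0.6]
finger_gap: -0.0001
gripper_force: 0.7
```

Emit:
jog_arm(
  plan=[
    [0,0,0.01,0,0,0],
    [0,0,0,0,0,0],
  ],
)

```text
time: 26.0
position: [0.5789, 0.1434, 0.1765]
tcp_rot: [3.142, 0.002, -2.992]
wrist_force: [1.2, -0.6, 2.5]
finger_gap: 0.0002
gripper_force: 1.3
```

Contact. Pressing on slowly.

Emit:
jog_arm(
  plan=[
    [0,0,0.01,0,0,0],
    [0,0,0,0,0,0],
  ],
)

```text
time: 26.2
position: [0.579, 0.1434, 0.1744]
tcp_rot: [-3.142, 0.002, -2.992]
wrist_force: [1.9, -0.0, 3.2]
finger_gap: 0.0002
gripper_force: 1.4
```

Emit:
jog_arm(
  plan=[
    [0,0,0.01,0,0,0],
    [0,0,0,0,0,0],
  ],
)

```text
time: 26.4
position: [0.5787, 0.1434, 0.1722]
tcp_rot: [3.142, 0.001, -2.992]
wrist_force: [2.3, -0.9, 3.4]
finger_gap: 0.0001
gripper_force: 1.6
```

Emit:
jog_arm(
  plan=[
    [0,0,0.01,0,0,0],
    [0,0,0,0,0,0],
  ],
)

```text
time: 26.6
position: [0.5783, 0.1434, 0.17]
tcp_rot: [-3.142, 0.0, -2.992]
wrist_force: [1.6, -0.1, 3.8]
finger_gap: 0.0002
gripper_force: 1.7
```

Emit:
jog_arm(
  plan=[
    [0,0,0.01,0,0,0],
    [0,0,0,0,0,0],
  ],
)

```text
time: 26.8
position: [0.578, 0.1434, 0.1678]
tcp_rot: [-3.142, -0.0, -2.992]
wrist_force: [1.8, -0.4, 4.0]
finger_gap: -0.0003
gripper_force: 1.6
```

Sliding at about 4 N with no jam.

Emit:
jog_arm(
  plan=[
    [0,0,0.01,0,0,0],
    [0,0,0,0,0,0],
    [0,0,0.01,0,0,0],
    [0,0,0,0,0,0],
  ],
)

```text
time: 27.2
position: [0.578, 0.1434, 0.1638]
tcp_rot: [-3.142, -0.0, -2.992]
wrist_force: [1.7, -0.7, 3.5]
finger_gap: 0.0001
gripper_force: 1.5
```

Emit:
jog_arm(
  plan=[
    [0,0,0.01,0,0,0],
    [0,0,0,0,0,0],
  ],
)

```text
time: 27.4
position: [0.578, 0.1433, 0.1618]
tcp_rot: [-3.142, -0.0, -2.992]
wrist_force: [1.5, -0.3, 3.0]
finger_gap: -0.0002
gripper_force: 1.5
```

Emit:
jog_arm(
  plan=[
    [0,0,0.005,0,0,0],
    [0,0,0,0,0,0],
    [0,0,0.005,0,0,0],
    [0,0,0,0,0,0],
  ],
)

```text
time: 27.8
position: [0.5782, 0.1434, 0.1602]
tcp_rot: [3.142, 0.0, -2.992]
wrist_force: [2.2, -0.6, 4.3]
finger_gap: -0.0001
gripper_force: 2.0
```

Emit:
jog_arm(
  plan=[
    [0,0,0.005,0,0,0],
    [0,0,0,0,0,0],
    [0,0,0.005,0,0,0],
    [0,0,0,0,0,0],
  ],
)

```text
time: 28.2
position: [0.5785, 0.1434, 0.1583]
tcp_rot: [3.142, 0.001, -2.992]
wrist_force: [3.0, -0.1, 4.6]
finger_gap: 0.0003
gripper_force: 2.2
```

Emit:
jog_arm(
  plan=[
    [0,0,0.005,0,0,0],
    [0,0,0,0,0,0],
  ],
)

```text
time: 28.4
position: [0.5786, 0.1434, 0.1581]
tcp_rot: [3.141, 0.001, -2.992]
wrist_force: [0.2, -1.3, 8.3]
finger_gap: -0.0002
gripper_force: 4.2
```

Emit:
jog_arm(
  plan=[
    [0,0,0.005,0,0,0],
    [0,0,0,0,0,0],
  ],
)

```text
time: 28.6
position: [0.5786, 0.1434, 0.1581]
tcp_rot: [3.141, 0.001, -2.992]
wrist_force: [-1.5, -1.9, 13.2]
finger_gap: 0.0
gripper_force: 6.3
```

Emit:
jog_arm(
  plan=[
    [0,0,0.005,0,0,0],
    [0,0,0,0,0,0],
  ],
)

```text
time: 28.8
position: [0.5786, 0.1434, 0.158]
tcp_rot: [3.141, 0.001, -2.992]
wrist_force: [-3.4, -1.6, 16.3]
finger_gap: 0.0001
gripper_force: 8.3
```

It has come to a hard stop at tip height 0.144, which is home. Backing off.

Emit:
jog_arm(
  plan=[
    [0,0,-0.01,0,0,0],
    [0,0,-0.02,0,0,0],
    [0,0,-0.05,0,0,0],
    [0,0,-0.15,0,0,0],
    [0,0,-0.2,0,0,0],
    [0.2,0,-0.1,0,0,0],
    [0.2,0,0,0,0,0],
    [0.2,0,0,0,0,0],
    [0,0,0,0,0,0],
    [0,0,0,0,0,0],
  ],
)

```text
time: 29.8
position: [0.4577, 0.1253, 0.2604]
tcp_rot: [3.141, -0.002, -2.991]
wrist_force: [-0.3, -0.3, 0.5]
finger_gap: -0.0
gripper_force: 0.0
```

```bash
python3 -c "
import gt;gt.run()
from h import *
print(env.get_obs()['position'],env.get_obs()['wrist_force'])
p=cams.camera('scene');save('end',cv2.resize(p['frame'][180:420,130:400],(675,600)))"
```

```text
top 0.66 gate top [0.5795 0.1426 0.1434] 283
  red [0.5791 0.143  0.1432] z85 0.1451
  ball 164 [0.6121 0.1418 0.0717]
  ball 224 [0.6511 0.143  0.0775]
  ball 228 [0.6904 0.1419 0.083 ]
  ball 226 [0.7296 0.139  0.0884]
scene 0.79 gate top [0.5777 0.1455 0.1437] 186
  red [0.5775 0.1448 0.1441] z85 0.1461
  ball 4 [0.6   0.142 0.07 ]
  ball 148 [0.6518 0.141  0.0787]
  ball 152 [0.6908 0.1399 0.084 ]
  ball 145 [0.7305 0.1372 0.0898]
[0.46056848 0.12570453 0.26130737] [ 0.13438644 -0.13012601  0.52711382]
```

View pics/end.png

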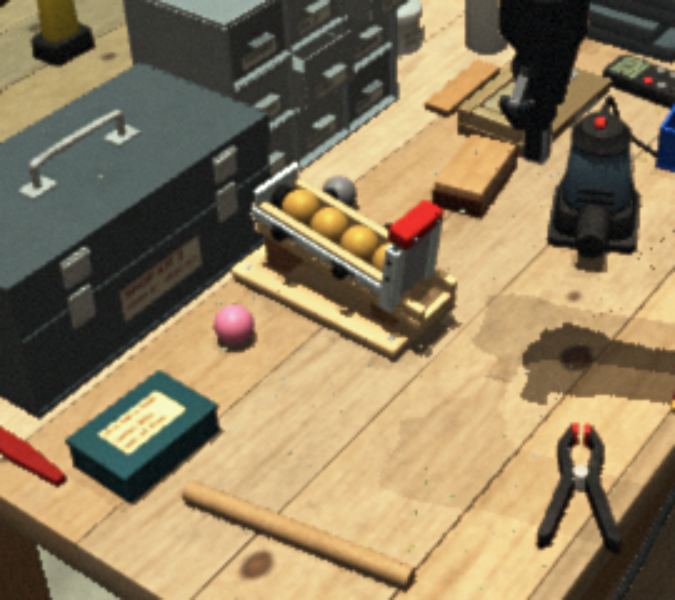

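The picture shows the gate home (red bar at (415,222), top 0.144 m), four balls held behind it, the dowel clear at (300,535) and the bystanders where they were.

```bash
python3 -c "
from cell import env
print(env.finish_job())"
```

```text
the job is handed in; nothing more can be done
None
```

The job is handed in after about 30 s. The caught ball is back behind the gate, the gate is pressed home (bar top at 144 mm), the dowel lies on the bench clear of the feeder, and no ball ran out. The measured push peaked at about 11 N, and the final press reached about 16 N once the gate was against its stop.

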